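# Lock the thickness gauge on the dark wood sample

### The job

Two white thickness gauges hold wood samples on the archive bench. On the gauge that holds the dark, nearly black wood, turn the red wing jam nut clockwise (seen from above) until it is fully home against the metal boss below it, so that the set bolt is locked, then let go. Leave the jam nut of the gauge with the pale wood as loose as it is.

Things in the scene. Friction and masses are not known exactly. Their poses are not given: they have to be found in the camera images.
- dark_nut (a joint): Turn (rad) of the red jam nut on the dark-wood gauge, growing clockwise seen from above. Starts at 0.1 to 0.7; at 1.6 it sits on the boss and stops hard (0.9 to 1.5 rad to go: one grasp). At the stop the wing lies square across the white arm. The steep thread lowers it 2.4 mm per rad; friction about 0.1 N m, stays where left.
- dark_nut_grip (a point): Grip point on the axis of that nut: a red upright wing 64 mm long, 18 thick, 27 high, on a round foot 28 mm wide and 7 high. Pinch across the 18 mm from above. The point is 8 mm below the wing's top, 26 mm above the nut's underside; 144 mm above the table when home. x along the wing, y across its thickness, z up; turns and sinks with the nut.
- dark_gauge: Fixed gauge; origin on the table under the bolt axis, x away from its upright, which stands on the robot side. Grey base 150 x 110 mm; white upright, arm 44 mm wide along x; on the arm's end a metal boss 40 mm wide, top at 118 mm. Brass set bolt 13 mm thick rises through boss and nut to 170 mm. Under the arm a nearly black wood block 95 x 100 x 30 mm on the base.
- pale_wing_end (a point): End of one wing of the other, identical gauge's jam nut (the gauge with pale wood), 32 mm out from that nut's axis and 8 mm below the wing's top. That nut is loose and must stay as it is.
Things that resemble listed ones, but are neither listed nor needed, are in the scene too. Leave any purple look-alike of the dark_gauge alone.

How it is judged:
At the end, for the whole second after the job is handed in: The jam nut on the dark-wood gauge is home on its boss (joint beyond 1.43 of 1.6 rad, that is within 10 degrees of the stop), at rest and released; the pale gauge's nut is still loose where it was (value of joint dark_nut above 1.43 rad and velocity of joint dark_nut between -0.05 and 0.05 rad/s); the robot touches nothing.
It fails at once if the pale gauge's jam nut was turned (its wing end moved more than 10 mm) (distance of pale_wing_end from where it was at the start of the episode above 0.01 m).
It also fails if it takes over 32 s, if anything falls off the work surface, if the arm or the gripper's body presses on something with over 40 N, if the wrist force passes 120 N, or if a joint passes its speed limit or range.

### The arm

A 6-joint arm with a two-finger parallel gripper is mounted at the origin on the work surface. World frame = base frame: x ahead of the robot, y to its left, z up, the work surface at z = 0. Lengths are in m, angles in rad, forces in N, time in s.
With the tool pointing down it reaches from about 0.3 to 0.775 m from the base axis. Payload 14.6 kg.
Tool frame: the origin (TCP) lies midway between the tips of the shut fingers; the grasp point (between the pads) lies 19 mm behind it (ctrl.grip_depth is the z of the grasp point in the tool frame, in m); z points along the fingers, y is the line along which they close (so a half turn about z gives the same grasp; the last joint's range is limited). The gripper opens to 94 mm and grips with 3 to 60 N. Pads are 16 mm wide; open, the fingers measure 119 mm over their backs; the gripper's body (75 mm by 177 mm) begins 78 mm behind the grasp point.
Start: joints at [-1.2, 0.3, 1.521, -0, 1.321, -0.067], TCP at [0.233, -0.498, 0.205] pointing down, gripper open.
Joint ranges: [-3.03, 3.03], [-0.79, 2.21], [0.23, 2.52], [-1.04, 4.18], [0, 3.07], [-2.55, 2.55]. Speed limits (rad/s): [2.22, 2.22, 2.57, 3.14, 3.14, 3.14].

### API

Orientations are given as [roll, pitch, yaw] about the fixed x, y, z axes, in that order (R = Rz(yaw) Ry(pitch) Rx(roll)).
In Python, from station import ctrl gives the robot as it stands. The module is installed in compiled form; this text tells all that it offers.
- The arm moves only by the tool carry_out, never from a script. Its argument "commands" is a list of rows, each a list of 3 entries, a list of its own where there are three numbers: the closure, from 0 (fully open) to 1 (shut), then the shift along the tool's x, y, z in mm, then the turn, a rotation vector about the tool's x, y, z in rad. In form: [[gripper, [tx, ty, tz], [wx, wy, wz]], ...]. A call has 1 to 10 rows; each row shifts and turns the commanded pose from where the row before left it, along the tool's axes as they then stand; what a row does not reach is not made up. A row lasts 1/8 s, in which the tool goes at most 62.5 mm and 10.7 degrees, less where a joint would pass 70% of its speed; a pose out of reach is approached as far as the arm can. A call with a gripper value outside its range is refused whole. The fingers move at their own pace and stop on an object; "squeeze" is the grip in N (left out, the last holds). Time passes only in rows, so rows that do not move let the fingers close. It gives the time, the measured TCP pose, the force, the opening and the grip force at its end, in the units of the state.
- ctrl.get_obs(): the state, without advancing time (a new reading comes with each control period).
- ctrl.camera(name): name is "scene" or "top" or "wrist"; returns a dict with "img" (400x640x3 uint8, blue, green, red), "camera_matrix" (3x3 intrinsics, pixels), "rvec" (rotation vector, rad) and "tvec" (3), from world to camera coordinates, as OpenCV has them. Camera axes: x right, y down, z forward; pixel columns grow to the right and rows downward; lengths in m; the calibration is good to about 2 mm. A picture is of the moment at which its call begins. There is no depth.
- ctrl.hand_in(): hands the job in; it is judged then, once.
Trained networks look in the newest picture that a camera, given by its name, has taken for a name from the list of things; names that differ only in an ending like _2 or _b are one class to them, and where a whole thing is asked for, a point or a joint stands for the part that bears it (a point fixed in the world has none). Each returns a list of dicts, best first, with "score" (0 to 1); they miss things now and then, are a little off and sometimes report something else, mostly with a low value. They report only what shows in the picture. A call takes as long as a camera call. They do not tell look-alikes from the thing itself.
- ctrl.outline_of(thing, camera): "region" (400x640 bool, what is visible of it).
- ctrl.place_of(thing, camera): "at" ([x, y, z] in m, in world coordinates, good to about 4 mm: a listed point, or the origin of a listed thing).
The state is a dict: "time_s": time; "qpos": joint angles; "joint_vel": joint speeds; "tau": joint torques, N m; "ee_pos": TCP position; "eef_rot": TCP orientation; "force": force on the tool from outside, world axes, zero at the start; "moment": the same for the moment, N m; "grip_width": finger opening in m; "grip_force": force on a finger pad.
Only numpy, scipy, OpenCV 4.12 (cv2) and the standard library are available. Lean on these libraries where they do the work, as an engineer would, in place of code of your own. Each camera call takes 0.05 s, during which the arm holds its last target. There are 200 camera calls.

## Working session

There is one attempt and no reset: what is moved stays moved. The work goes in short steps, Python scripts to look and compute and a tool call to move; the robot and the scene stay as the last step left them, time stands still between calls to the robot, and variables do not carry over. Pictures are saved under pics/ and viewed, at most 10 in all, crops included, and the job is handed in when it is done.

Besides the shell and the picture viewer there is one more tool, called as name(argument=value, ...) on one line, values as JSON. carry_out: Moves the arm, as the interface text tells. Its arguments: {"type":"object","properties":{"commands":{"type":"array","items":{"type":"array"}},"squeeze":{"type":"number"}},"required":["commands"]}

```bash
mkdir -p pics; python3 - <<'E'
from station import ctrl
import cv2,numpy as np
ims=[]
for c in("scene","top"):
    d=ctrl.camera(c); im=d["img"].copy()
    for t in("dark_nut_grip","dark_gauge","pale_wing_end"):
        for r in ctrl.place_of(t,c):
            p=cv2.projectPoints(np.array([r["at"]],float),np.array(d["rvec"]),np.array(d["tvec"]),np.array(d["camera_matrix"]),None)[0].ravel()
            print(c,t,np.round(r["at"],3),round(r["score"],2),p.round())
    cv2.imwrite(f"pics/{c}0.png",im)
o=ctrl.get_obs();print(o["ee_pos"],o["eef_rot"],o["time_s"],ctrl.grip_depth)
E
```

```text
scene dark_nut_grip [ 0.369 -0.369  0.147] 0.73 [292. 127.]
scene dark_nut_grip [ 0.469 -0.16   0.144] 0.72 [299. 170.]
scene dark_nut_grip [0.262 0.312 0.149] 0.56 [459. 239.]
scene dark_nut_grip [ 0.692 -0.234  0.148] 0.49 [224. 181.]
scene dark_gauge [ 0.699 -0.232 -0.001] 0.83 [228. 216.]
scene dark_gauge [ 0.474 -0.16  -0.002] 0.79 [299. 203.]
scene dark_gauge [ 0.266  0.309 -0.002] 0.75 [443. 272.]
scene dark_gauge [ 0.366 -0.361  0.001] 0.67 [295. 160.]
scene pale_wing_end [0.554 0.189 0.146] 0.56 [342. 255.]
top dark_nut_grip [ 0.473 -0.158  0.146] 0.82 [378. 194.]
top dark_nut_grip [ 0.688 -0.236  0.147] 0.79 [409. 103.]
top dark_nut_grip [0.268 0.309 0.151] 0.72 [174. 288.]
top dark_nut_grip [ 0.368 -0.364  0.149] 0.54 [468. 238.]
top dark_gauge [ 0.696 -0.234 -0.   ] 0.98 [396. 116.]
top dark_gauge [ 0.261  0.312 -0.005] 0.91 [192. 282.]
top dark_gauge [ 0.364 -0.364  0.002] 0.72 [449. 239.]
top dark_gauge [ 0.473 -0.162  0.004] 0.57 [372. 199.]
[ 0.23316485 -0.4981054   0.2053934 ] [-3.14149634e+00 -1.12281324e-06  4.37827374e-01] 0.4 -0.0188
```

View pics/scene0.png

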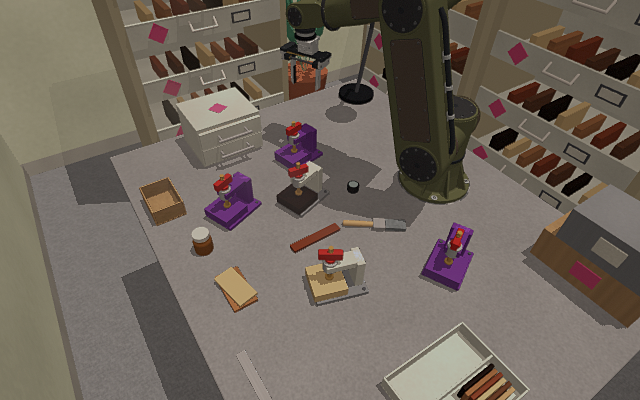

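View pics/top0.png

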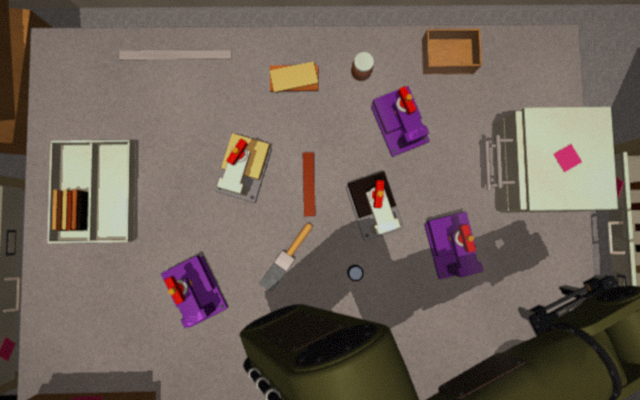

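Candidates in the top picture: the white gauge with the black block has its nut at (378,194). The pale gauge's nut is at (237,152), and the purple look-alikes have nuts at (405,100), (465,238) and (176,289). I choose (378,194), which agrees with (299,170) in the scene view. Next I'll check a close crop and measure the wing and arm directions.

```bash
cat > h.py <<'E'
from station import ctrl
import cv2,numpy as np
def ray(d,px,z):
    K=np.array(d["camera_matrix"],float);R=cv2.Rodrigues(np.array(d["rvec"],float))[0];t=np.array(d["tvec"],float).ravel()
    px=np.asarray(px,float).reshape(-1,2)
    v=(np.linalg.inv(K)@np.c_[px,np.ones(len(px))].T).T@R;c=-R.T@t
    return c+v*((z-c[2])/v[:,2])[:,None]
def proj(d,p):
    return cv2.projectPoints(np.array(p,float).reshape(-1,3),np.array(d["rvec"]),np.array(d["tvec"]),np.array(d["camera_matrix"]),None)[0].reshape(-1,2)
def red(d,cx,r):
    b,g,rr=[d["img"][...,i].astype(int) for i in range(3)]
    m=((rr>110)&(g<70)&(b<70))
    y,x=np.nonzero(m);k=np.hypot(x-cx[0],y-cx[1])<r
    return np.c_[x,y][k]
def axis(P):
    c=P[:,:2].mean(0);u,s,v=np.linalg.svd(P[:,:2]-c);return c,np.degrees(np.arctan2(v[0,1],v[0,0])),s/np.sqrt(len(P))*np.sqrt(12)
E
python3 - <<'E'
from h import *
d=ctrl.camera("top")
p=red(d,(378,194),28);P=ray(d,p,.155);print("wing",len(p),axis(P))
m=None
for r in ctrl.outline_of("dark_gauge","top"):
    y,x=np.nonzero(r["region"]);print(r["score"],x.mean(),y.mean())
    if abs(x.mean()-375)<15 and abs(y.mean()-203)<15: m=r["region"]
if m is not None:
    hsv=cv2.cvtColor(d["img"],cv2.COLOR_BGR2HSV)
    w=m&(hsv[...,2]>150)&(hsv[...,1]<60)
    y,x=np.nonzero(w);print("white",len(x),axis(ray(d,np.c_[x,y],.1)))
    y,x=np.nonzero(m);W=ray(d,np.c_[x,y],.03);print("rect",cv2.minAreaRect((W[:,:2]*1000).astype(np.float32)))
cv2.imwrite("pics/crop1.png",cv2.resize(d["img"][155:250,325:425],None,fx=6,fy=6,interpolation=cv2.INTER_CUBIC))
E
```

```text
wing 195 (array([ 0.47439528, -0.15636088]), np.float64(171.80898719340988), array([0.06574229, 0.02003927]))
0.95 399.87374128582496 120.8694810224632
0.91 452.6830324909747 245.114440433213
0.8 373.83803680981595 205.22208588957056
0.7 194.0699964825888 290.08863876187127
white 627 (array([ 0.42461624, -0.17656087]), np.float64(-156.71345188769382), array([0.0930415 , 0.05079496]))
rect ((454.83221435546875, -162.23886108398438), (154.42335510253906, 109.13678741455078), 17.507192611694336)
```

View pics/crop1.png

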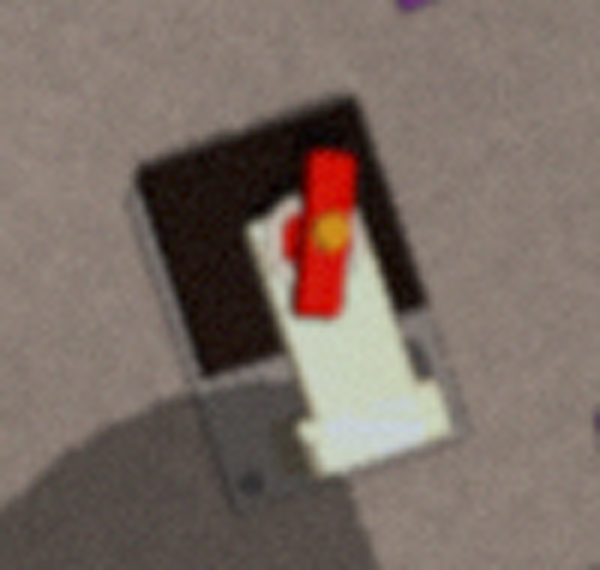

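The crop shows the white arm (300–440, 200–470) over the black block. The red wing has its ends at (332,155) and (320,315), with the brass bolt at (331,232), so the choice holds. The wing yaw is about -8° and the gauge yaw about 17.5°, which leaves about 64° (1.1 rad) to turn clockwise. I'll grasp at yaw 172° to keep joint 6 away from its limit.

carry_out(commands=[[0, [36, -21, -4.5], [0, 0, 0]], [0, [36, -21, -4.5], [0, 0, 0]], [0, [36, -21, -4.5], [0, 0, 0]], [0, [36, -21, -4.5], [0, 0, 0]], [0, [36, -21, -4.5], [0, 0, 0]], [0, [36, -21, -4.5], [0, 0, 0]], [0, [36, -21, -4.5], [0, 0, 0]], [0, [36, -21, -4.5], [0, 0, 0]], [0, [36, -21, -4.5], [0, 0, 0]], [0, [36, -21, -4.5], [0, 0, 0]]])

```text
time_s: 1.75
ee_pos: [0.4708, -0.1541, 0.2507]
eef_rot: [3.141, -0.0, 0.438]
force: [0.1, -0.8, -0.6]
grip_width: 0.0939
grip_force: 0.0
```

carry_out(commands=[[0, [0, 0, 0], [0, 0, -0.183]], [0, [0, 0, 0], [0, 0, -0.183]], [0, [0, 0, 0], [0, 0, -0.183]], [0, [0, 0, 0], [0, 0, -0.183]], [0, [0, 0, 0], [0, 0, -0.183]], [0, [0, 0, 0], [0, 0, -0.183]], [0, [0, 0, 0], [0, 0, -0.183]], [0, [0, 0, 0], [0, 0, -0.183]], [0, [0, 0, 0], [0, 0, -0.183]], [0, [0, 0, 0], [0, 0, -0.183]]])

```text
time_s: 3.0
ee_pos: [0.4702, -0.1553, 0.2505]
eef_rot: [3.142, 0.0, 2.274]
force: [-0.0, 0.5, -0.1]
grip_width: 0.0939
grip_force: 0.0
```

carry_out(commands=[[0, [0, 0, 0], [0, 0, -0.183]], [0, [0, 0, 0], [0, 0, -0.183]], [0, [0, 0, 0], [0, 0, -0.183]], [0, [0, 0, 0], [0, 0, -0.183]], [0, [0, 0, 0], [0, 0, 0]]])

```text
time_s: 3.62
ee_pos: [0.4702, -0.1553, 0.2505]
eef_rot: [-3.142, 0.0, 2.999]
force: [-0.1, 0.3, 0.3]
grip_width: 0.0939
grip_force: 0.0
```

```bash
python3 - <<'E'
from h import *
o=ctrl.get_obs();print(o["time_s"],o["ee_pos"],o["eef_rot"],o["qpos"],o["grip_width"])
d=ctrl.camera("wrist")
r=ctrl.place_of("dark_nut_grip","wrist");print([(np.round(k["at"],4),k["score"]) for k in r])
g=ctrl.place_of("dark_gauge","wrist");print([(np.round(k["at"],4),k["score"]) for k in g])
c=proj(d,[.473,-.157,.155])[0];print(c)
p=red(d,c,130);print(len(p),axis(ray(d,p,.1547)))
cv2.imwrite("pics/w1.png",d["img"])
E
```

```text
3.625 [ 0.47018292 -0.15529936  0.25048117] [-3.14158722e+00  7.41413203e-05  2.99867558e+00] [-3.93003292e-01  1.43638711e-01  1.60614227e+00  1.33002654e-05
  1.39173849e+00 -1.82088492e+00] 0.0939262204930583
[(array([ 0.4747, -0.1623,  0.1491]), 0.74), (array([ 0.3697, -0.3654,  0.1474]), 0.65)]
[(array([ 0.4682, -0.1565, -0.0019]), 0.96), (array([ 0.3647, -0.3657,  0.0027]), 0.83)]
[322.71737917 200.57953137]
1888 (array([ 0.47264263, -0.13402919]), np.float64(-95.96960963798534), array([0.16082717, 0.06345555]))
```

View pics/w1.png

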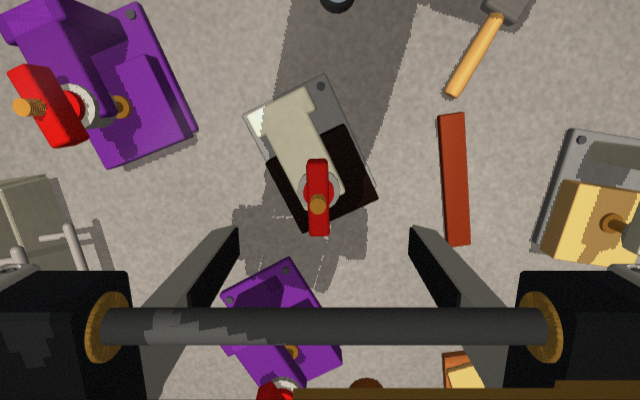

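The wrist view shows the dark gauge's wing upright in the image, from (317,158) to (318,236), between the fingers. The red blobs elsewhere spoiled the fit, so I'll refit with a tighter radius.

```bash
python3 - <<'E'
from h import *
d=ctrl.camera("wrist");o=ctrl.get_obs()
p=red(d,(318,197),52);print(len(p),p.min(0),p.max(0))
top=p[np.abs(p[:,0]-317)<14]
P=ray(d,top,.154);print(axis(P))
print("mid",ray(d,[[318,158],[318,236],[317,197]],.154), proj(d,o["ee_pos"]), proj(d,list(o["ee_pos"][:2])+[.154]))
# edges of rows
for y in range(162,236,8):
    q=p[p[:,1]==y,0];print(y,q.min(),q.max(),end="; ")
for r in ctrl.outline_of("dark_gauge","wrist")[:2]:
    y,x=np.nonzero(r["region"]);print(x.mean(),y.mean());W=ray(d,np.c_[x,y],.02);print(cv2.minAreaRect((W[:,:2]*1000).astype(np.float32)))
E
```

```text
1414 [303 159] [333 236]
(array([ 0.47015199, -0.16089462]), np.float64(-6.418368800687498), array([0.06591142, 0.01968444]))
mid [[ 0.43774339 -0.15560974  0.154     ]
 [ 0.50349975 -0.16557116  0.154     ]
 [ 0.46955122 -0.16126189  0.154     ]] [[324.59942712 240.68307247]] [[324.24934716 196.7158196 ]]Traceback (most recent call last):
  File "<stdin>", line 9, in <module>
    return umr_minimum(a, axis, None, out, keepdims, initial, where)
ValueError: zero-size array to reduction operation minimum which has no identity
```

carry_out(commands=[[0, [-1.5, -5, 30], [0, 0, 0]], [0, [0, 0, 30], [0, 0, 0]], [0, [0, 0, 30], [0, 0, 0]], [0, [0, 0, 20], [0, 0, 0]], [0, [0, 0, 10], [0, 0, 0]], [0, [0, 0, 0], [0, 0, 0]]])

```text
time_s: 4.58
ee_pos: [0.4709, -0.1604, 0.1303]
eef_rot: [3.141, -0.001, 2.999]
force: [0.4, -0.4, -0.2]
grip_width: 0.0941
grip_force: 0.0
```

carry_out(commands=[[1, [0, 0, 0], [0, 0, 0]], [1, [0, 0, 0], [0, 0, 0]], [1, [0, 0, 0], [0, 0, 0]], [1, [0, 0, 0], [0, 0, 0]], [1, [0, 0, 0], [0, 0, 0]], [1, [0, 0, 0], [0, 0, 0]], [1, [0, 0, 0], [0, 0, 0]], [1, [0, 0, 0], [0, 0, 0]]], squeeze=30)

```text
time_s: 5.58
ee_pos: [0.471, -0.1604, 0.1304]
eef_rot: [3.141, -0.0, 3.0]
force: [1.2, 7.5, -0.2]
grip_width: 0.0179
grip_force: 30.0
```

```bash
python3 - <<'E'
from h import *
o=ctrl.get_obs();print({k:np.round(o[k],3) for k in("time_s","ee_pos","eef_rot","force","moment","grip_width","grip_force","qpos")})
d=ctrl.camera("wrist");cv2.imwrite("pics/w2.png",d["img"])
E
```

```text
{'time_s': np.float64(5.575), 'ee_pos': array([ 0.471, -0.16 ,  0.13 ]), 'eef_rot': array([ 3.141, -0.   ,  3.   ]), 'force': array([ 1.236,  7.478, -0.202]), 'moment': array([ 1.457, -0.422,  0.095]), 'grip_width': np.float64(0.018), 'grip_force': np.float64(29.997), 'qpos': array([-0.402,  0.262,  1.754,  0.   ,  1.125, -1.831])}
```

View pics/w2.png

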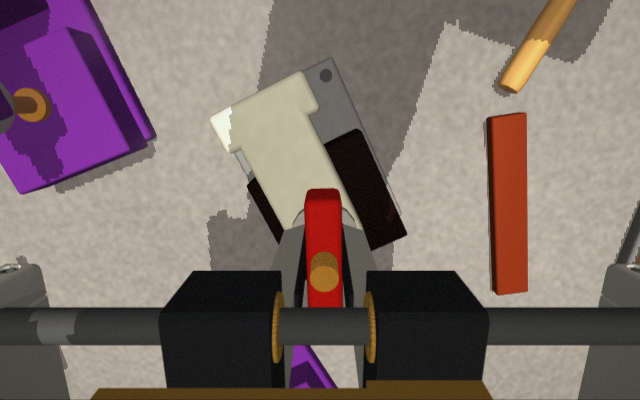

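The wing is held: opening 17.9 mm, grip 30 N, red wing between the fingers at (323,250). Turning clockwise is +wz; the tool sinks along with it.

carry_out(commands=[[1, [0, 1, 0.3], [0, 0, 0.12]], [1, [0, 0, 0.3], [0, 0, 0.12]], [1, [0, 0, 0.3], [0, 0, 0.12]], [1, [0, 0, 0.3], [0, 0, 0.12]], [1, [0, 0, 0.3], [0, 0, 0.12]], [1, [0, 0, 0.3], [0, 0, 0.12]], [1, [0, 0, 0], [0, 0, 0]]], squeeze=40)

```text
time_s: 6.5
ee_pos: [0.4716, -0.1591, 0.1287]
eef_rot: [3.14, 0.0, 2.278]
force: [3.5, 2.8, -1.9]
grip_width: 0.0177
grip_force: 39.9
```

```bash
python3 - <<'E'
from h import *
o=ctrl.get_obs();print({k:np.round(o[k],3) for k in("time_s","ee_pos","eef_rot","force","moment","grip_width","grip_force","qpos")})
E
```

```text
{'time_s': np.float64(6.5), 'ee_pos': array([ 0.472, -0.159,  0.129]), 'eef_rot': array([3.14 , 0.   , 2.278]), 'force': array([ 3.492,  2.757, -1.89 ]), 'moment': array([ 0.748, -0.856, -0.042]), 'grip_width': np.float64(0.018), 'grip_force': np.float64(39.874), 'qpos': array([-3.990e-01,  2.640e-01,  1.756e+00,  1.000e-03,  1.120e+00,
       -1.107e+00])}
```

carry_out(commands=[[1, [0, 0, 0.25], [0, 0, 0.1]], [1, [0, 0, 0.25], [0, 0, 0.1]], [1, [0, 0, 0.25], [0, 0, 0.1]], [1, [0, 0, 0], [0, 0, 0.05]], [1, [0, 0, 0], [0, 0, 0]]])

```text
time_s: 7.12
ee_pos: [0.4721, -0.1588, 0.128]
eef_rot: [3.139, -0.0, 1.929]
force: [8.0, 6.1, -2.4]
grip_width: 0.0173
grip_force: 39.9
```

```bash
python3 - <<'E'
from h import *
o=ctrl.get_obs();print({k:np.round(o[k],3) for k in("time_s","ee_pos","eef_rot","force","moment","grip_width","grip_force","qpos")})
E
```

```text
{'time_s': np.float64(7.125), 'ee_pos': array([ 0.472, -0.159,  0.128]), 'eef_rot': array([ 3.139, -0.   ,  1.929]), 'force': array([ 8.029,  6.119, -2.352]), 'moment': array([ 1.145, -1.707, -0.011]), 'grip_width': np.float64(0.017), 'grip_force': np.float64(39.855), 'qpos': array([-0.399,  0.265,  1.756,  0.002,  1.118, -0.758])}
```

carry_out(commands=[[1, [0, 0, 0], [0, 0, 0.04]], [1, [0, 0, 0], [0, 0, 0.04]], [1, [0, 0, 0], [0, 0, 0]]])

```text
time_s: 7.5
ee_pos: [0.4722, -0.1587, 0.128]
eef_rot: [3.139, -0.0, 1.85]
force: [9.1, 6.5, -4.0]
grip_width: 0.018
grip_force: 39.9
```

```bash
python3 - <<'E'
from h import *
o=ctrl.get_obs();print({k:np.round(o[k],3) for k in("time_s","ee_pos","eef_rot","force","moment","grip_width","grip_force","qpos")})
E
```

```text
{'time_s': np.float64(7.5), 'ee_pos': array([ 0.472, -0.159,  0.128]), 'eef_rot': array([ 3.139, -0.   ,  1.85 ]), 'force': array([ 9.074,  6.546, -4.044]), 'moment': array([ 1.125, -1.922,  0.183]), 'grip_width': np.float64(0.018), 'grip_force': np.float64(39.867), 'qpos': array([-0.399,  0.266,  1.756,  0.002,  1.118, -0.679])}
```

carry_out(commands=[[1, [0, 0, 0], [0, 0, 0.04]], [1, [0, 0, 0], [0, 0, 0.04]], [1, [0, 0, 0], [0, 0, 0]]])

```text
time_s: 7.88
ee_pos: [0.4722, -0.1588, 0.128]
eef_rot: [3.139, -0.0, 1.771]
force: [9.9, 6.5, -4.5]
grip_width: 0.0179
grip_force: 41.7
```

```bash
python3 - <<'E'
from h import *
o=ctrl.get_obs();print({k:np.round(o[k],3) for k in("time_s","ee_pos","eef_rot","force","moment","grip_width","grip_force","qpos")})
d=ctrl.camera("top")
p=red(d,(378,194),28);print(len(p),axis(ray(d,p,.152)) if len(p)>5 else "")
d=ctrl.camera("wrist");cv2.imwrite("pics/w3.png",d["img"])
E
```

```text
{'time_s': np.float64(7.875), 'ee_pos': array([ 0.472, -0.159,  0.128]), 'eef_rot': array([ 3.139, -0.   ,  1.771]), 'force': array([ 9.864,  6.542, -4.462]), 'moment': array([ 1.159, -1.946,  0.923]), 'grip_width': np.float64(0.018), 'grip_force': np.float64(41.673), 'qpos': array([-0.399,  0.266,  1.756,  0.002,  1.118, -0.599])}
0
```

View pics/w3.png

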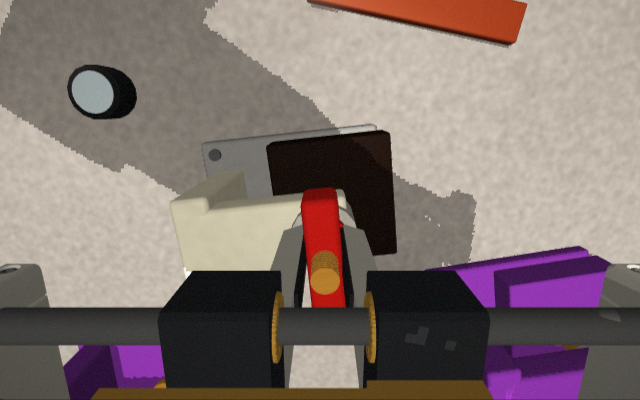

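The wrist moment jumped to 0.92 N m and the wing now sits square across the white arm (320,250), so the nut is on its stop. I'll release and lift.

carry_out(commands=[[0, [0, 0, 0], [0, 0, 0]], [0, [0, 0, 0], [0, 0, 0]], [0, [0, 0, 0], [0, 0, 0]], [0, [0, 0, 0], [0, 0, 0]], [0, [0, 0, 0], [0, 0, 0]], [0, [0, 0, -25], [0, 0, 0]], [0, [0, 0, -35], [0, 0, 0]], [0, [0, 0, -35], [0, 0, 0]], [0, [0, 0, -25], [0, 0, 0]], [0, [0, 0, 0], [0, 0, 0]]])

```text
time_s: 9.22
ee_pos: [0.4716, -0.1597, 0.2493]
eef_rot: [3.139, 0.002, 1.77]
force: [-0.5, 0.3, -0.1]
grip_width: 0.0937
grip_force: 0.0
```

```bash
python3 - <<'E'
from h import *
o=ctrl.get_obs();print({k:np.round(o[k],3) for k in("time_s","ee_pos","eef_rot","force","moment","grip_width")})
d=ctrl.camera("wrist");cv2.imwrite("pics/w4.png",d["img"])
c=proj(d,[.4715,-.1595,.152])[0];p=red(d,c,52);print(c,axis(ray(d,p,.152)))
for r in ctrl.outline_of("dark_gauge","wrist"):
    y,x=np.nonzero(r["region"]);W=ray(d,np.c_[x,y],.02);print(x.mean(),y.mean(),cv2.minAreaRect((W[:,:2]*1000).astype(np.float32)))
E
```

```text
{'time_s': np.float64(9.225), 'ee_pos': array([ 0.472, -0.16 ,  0.249]), 'eef_rot': array([3.139e+00, 2.000e-03, 1.770e+00]), 'force': array([-0.458,  0.286, -0.058]), 'moment': array([ 0.009, -0.094, -0.008]), 'grip_width': np.float64(0.094)}
[323.53685301 195.18089822] (array([ 0.47202936, -0.15800511]), np.float64(-72.6255987245188), array([0.06453648, 0.02066432]))
198.44594594594594 315.7893607893608 ((351.4151306152344, -414.57855224609375), (168.40277099609375, 217.22801208496094), 13.249809265136719)
480.1771263418662 251.28543903110378 ((681.5698852539062, -248.01727294921875), (172.45542907714844, 139.439453125), 20.97313690185547)
303.29011271654434 172.54527573946592 ((448.33074951171875, -181.95571899414062), (175.2469940185547, 136.95838928222656), 17.624393463134766)
```

View pics/w4.png

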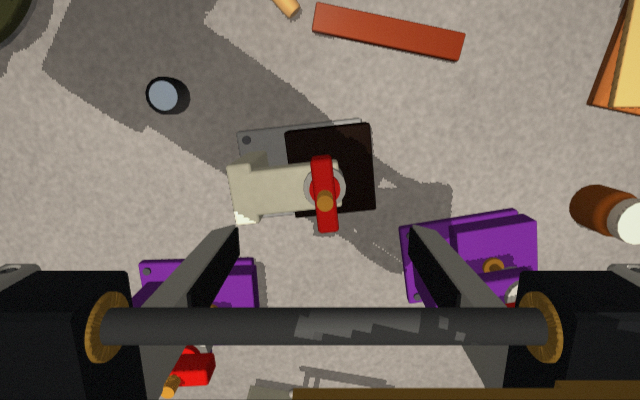

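The wing, from (320,158) to (328,231), lies square across the white arm. Its yaw is -72.6° against the gauge's 17.5°, a 90° difference, so the nut is home. The gripper is clear.

```bash
python3 -c "
from station import ctrl
print(ctrl.hand_in())"
```

```text
the job is handed in; nothing more can be done
None
```

I turned the dark-wood gauge's jam nut clockwise to its hard stop and released it; the last wrist picture shows its wing square across the arm. I never went near the pale gauge, and the job is handed in (no verdict was returned).

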